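# Set the sharpener's angle dial four clicks on

### The arm

A 6-joint arm with a two-finger parallel gripper is mounted at the origin on the work surface. World frame = base frame: x ahead of the robot, y to its left, z up, the work surface at z = 0. Lengths are in m, angles in rad, forces in N, time in s.
With the tool pointing down it reaches from about 0.35 to 0.775 m from the base axis. Payload 7.3 kg.
Tool frame: the origin (TCP) lies at the very end of the fingers, on their centre line; the grasp point (between the pads) lies 19 mm behind it (robot.pinch_z is the distance from the TCP to the grasp point, in m); z points along the fingers, y is the line along which they close (so a half turn about z gives the same grasp; the last joint's range is limited). The gripper opens to 92 mm and grips with 3 to 60 N. Pads are 19 mm wide; open, the fingers measure 130 mm over their backs; the gripper's body (75 mm by 190 mm) begins 47 mm behind the grasp point.
Start: joints at [-1.426, 0.342, 1.524, -0, 1.275, -0.146], TCP at [0.151, -0.503, 0.227] pointing down, gripper open.
Joint ranges: [-2.53, 2.53], [-0.77, 2.02], [0.04, 2.7], [-1, 4.14], [0.28, 2.66], [-3.11, 3.11]. Speed limits (rad/s): [2.57, 2.57, 3.14, 3.14, 3.14, 3.14].

### API

Orientations are given as [roll, pitch, yaw] about the fixed x, y, z axes, in that order (R = Rz(yaw) Ry(pitch) Rx(roll)).
In Python, from cell import robot gives the robot as it stands.
- The arm moves only by the tool move_arm, never from a script. Its argument "motion" is a list of rows, each a list of 6 numbers: the shift along the tool's x, y, z in units of 0.1 m (1.0 is 0.1 m), then the turn, a rotation vector about the tool's x, y, z in units of pi rad (1.0 is pi rad). In form: [[dx, dy, dz, rx, ry, rz], ...]. A call has 1 to 12 rows; each row is the pose to reach, as a shift and turn from the pose commanded when the call began, along the tool's axes at that moment, turning the shorter way round; what a row does not reach only later rows make up. A row lasts 1/8 s, in which the tool goes at most 62.5 mm and 10.7 degrees, less where a joint would pass 70% of its speed; a pose out of reach is approached as far as the arm can. A call with a number of a shift or a turn outside -1 to 1 is refused whole. A call with a gripper value outside its range is refused whole. "fingers" is the opening, from -1 (shut) to 1 (fully open), set as the call begins (left out, the last holds). The fingers move at their own pace and stop on an object; "newtons" is the grip in N (left out, the last holds). Time passes only in rows, so rows that repeat a pose let the fingers close. It gives the time, the measured TCP pose, the force, the opening and the grip force at its end, in the units of the state.
- robot.observe(): the state, without advancing time (a new reading comes with each control period).
- robot.read_camera(name): name is "scene" or "top" or "wrist"; returns a dict with "image" (420x560x3 uint8, red, green, blue), "range_z" (420x560 float32, m along the optical axis (not along the pixel's ray), 0 where there is no reading), "vfov" (degrees; the focal length in pixels is half the picture's height over the tangent of half this angle, whatever the lens; pixels are square), "cx", "cy" (the principal point, pixels), "extrinsics" (4x4, takes a point from camera to world coordinates); the wrist camera has in their place "hand_eye" (4x4, takes a point from camera to tool coordinates, whose origin is the TCP and whose axes are the flange's). Camera axes: x right, y up, looking along -z (the intrinsics and any distortion apply to the point x, -y, -z); pixel columns grow to the right and rows downward; lengths in m; the calibration is good to about 2 mm. The wrist camera is an equidistant fisheye: a pixel r from the principal point sees the ray r / f radians off the axis. A picture is of the moment at which its call begins: read the wrist's pose just before it.
- robot.hand_in(): hands the job in; it is judged then, once.
The state is a dict: "time": time; "qpos": joint angles; "qvel": joint speeds; "joint_efforts": joint torques, N m; "tool_pos": TCP position; "tool_rot": TCP orientation; "contact_force": force on the tool from outside, world axes, zero at the start; "torque": the same for the moment, N m; "opening": finger opening in m; "grip_force": force on a finger pad.
Only numpy, scipy, OpenCV 4.12 (cv2) and the standard library are available. Lean on these libraries where they do the work, as an engineer would, in place of code of your own. Each camera call takes 0.05 s, during which the arm holds its last target. There are 200 camera calls.

### The job

The next gouge needs a steeper edge: with a fingertip, push the fin of the bench sharpener's click-stop dial clockwise (seen from above) exactly four clicks on from where it stands now, and leave it resting in that click. Only push the fin, do not pinch it; finish with the hand clear, and do not disturb the mallet, the gouge or the tin.

Things in the scene. Friction and masses are not known exactly. Their poses are not given: they have to be found in the camera images.
- sharpener: Grey bench sharpener, fixed to the bench: a box 250 (x) x 330 (y) x 110 mm high with a round honing disc (144 mm across, its top 122 mm above the bench) on the right half (-y) of its top and the black click-stop dial on the left half (+y). Origin: centre of its underside, on the bench; z up, -x is its front. A small tool rest (12 mm high) stands at its front edge beside the honing disc.
- dial (a joint): Angle of the click-stop dial in rad; it grows as the dial turns clockwise seen from above. Sprung click stops lie every 24 degrees (0.419 rad), at 0, 0.419, 0.838 ... 3.351 (nine stops, end stops just beyond the first and last); it starts at rest in one of the first four. A push of about 4 to 6 N at the middle of the fin carries it over each click; the stiffest part is leaving the stop, and past half-way to the next stop it snaps forward by itself and rests there.
- dial_axis (a point): Point on the dial's vertical turning axis, at the height of the dial's flat upper face (126 mm above the bench). The black dial is a disc of 100 mm diameter, 13 mm thick, with a low hub of 24 mm diameter, 12 mm high, at its centre and one upright bare-aluminium fin on its face. The x axis of this point's frame runs from the turning axis outward along the fin and turns with the dial; z up.
- fin_mid (a point): Middle of the fin, 34 mm out from the turning axis and 12 mm above the dial's face. The fin is an upright radial plate, 34 mm long (from 13 to 47 mm from the axis), 14 mm thick over both faces, 26 mm high in the middle and 23 mm at its faces. Same axes as dial_axis.
- fin_tip (a point): Outer end of the fin, 47 mm from the turning axis, 12 mm above the dial's face; four clicks (96 degrees) move it 70 mm in a straight line. Same axes as dial_axis.
- fin_push: The fin's face on its counter-clockwise side (the +y side of the fin's frame), which is pushed to turn the dial clockwise; 5 mm thick, 34 x 23 mm. Origin: foot of the fin at mid-thickness of the whole fin, 30 mm from the axis.
- fin_rear: The fin's opposite face, on its clockwise side; same size and origin as fin_push.
- mallet_mid (a point): Loose wooden carver's mallet standing on its head on the bench to the left of the sharpener, 203 mm tall, head 84 mm across, handle up. Point: on its axis 100 mm above its foot. Leave alone.
- gouge_grip (a point): Loose gouge with a wooden handle lying on the bench to the right of the sharpener, 220 mm long, handle 26 mm thick. Point: on the handle. Leave alone.
- tin_center (a point): Loose round aluminium tin of honing paste, 52 mm across, 30 mm high, standing on the sharpener's top behind the honing disc. Point: its centre. Leave alone.

How it is judged:
On the way:
1. a finger pushes the fin's counter-clockwise face and carries the dial over its first click (contact force between the fingers and fin_push above 0.3 N and distance of fin_tip from where it was at the start of the episode between 0.0108 and 0.0418 m).
At the end, for the whole second after the job is handed in: The dial rests in the fourth click clockwise from its starting click (within about 0.12 rad, 7 degrees), still; mallet, gouge and tin within 20 mm of where they were (distance of fin_tip from where it was at the start of the episode between 0.066 and 0.0735 m and velocity of joint dial between -0.05 and 0.05 rad/s and distance of each of mallet_mid, gouge_grip, tin_center from where it was at the start of the episode below 0.02 m); the robot touches nothing.
It fails at once if the mallet is lifted, knocked over or moved more than 20 mm (distance of mallet_mid from where it was at the start of the episode above 0.02 m).
It fails at once if the gouge is lifted, knocked over or moved more than 20 mm (distance of gouge_grip from where it was at the start of the episode above 0.02 m).
It fails at once if the tin is lifted, knocked over or moved more than 20 mm (distance of tin_center from where it was at the start of the episode above 0.02 m).
It fails at once if the fin is pinched: fingers bear on both its faces at once (contact force between the fingers and fin_push above 1 N and contact force between the fingers and fin_rear above 1 N).
It also fails if it takes over 42 s, if anything falls off the work surface, if the arm or the gripper's body presses on something with over 40 N, if the wrist force passes 120 N, or if a joint passes its speed limit or range.

## Working session

There is one attempt and no reset: what is moved stays moved. The work goes in short steps, Python scripts to look and compute and a tool call to move; the robot and the scene stay as the last step left them, time stands still between calls to the robot, and variables do not carry over. Pictures are saved under pics/ and viewed, at most 10 in all, crops included, and the job is handed in when it is done.

Besides the shell and the picture viewer there is one more tool, called after ">>>" as a command line: name --pt "numbers of a row" for each row, then --argument value for the rest. move_arm: Moves the arm, as the interface text tells. Shifts and turns lie within -1 to 1; 1 stands for 0.1 m of shift or pi rad of turn. Its arguments: {"type":"object","properties":{"motion":{"type":"array"},"fingers":{"type":"number"},"newtons":{"type":"number"}},"required":["motion"]}

```bash
mkdir -p pics; ls; python3 - <<'E'
from cell import robot
import cv2,numpy as np
print(robot.observe())
for n in("scene","top"):
    c=robot.read_camera(n); np.savez(n+'.npz',**c)
    cv2.imwrite(f'pics/{n}.png',c['image'][...,::-1]); print(n,c['vfov'],c['cx'],c['cy'],c['extrinsics'])
E
```

```text
pics
{'time': 0.0, 'qpos': array([-1.42598430e+00,  3.42756228e-01,  1.52498861e+00, -3.20381960e-05,
        1.27540779e+00, -1.45996047e-01]), 'qvel': array([1.26896584e-03, 1.91251595e-03, 9.55863399e-04, 1.15060266e-06,
       4.04328815e-04, 7.51277823e-04]), 'joint_efforts': array([-1.75125428e-03, -4.31241024e+01, -2.44228953e+01,  7.15137203e-02,
        5.57394954e-02, -1.06980574e-04]), 'tool_pos': array([ 0.15048715, -0.50255389,  0.22603749]), 'tool_rot': array([-3.14004482e+00, -1.96631889e-04,  2.90817272e-01]), 'contact_force': array([ 0.18066095, -0.09241239, -0.72453905]), 'torque': array([-0.04389247, -0.01217474,  0.0259902 ]), 'grip_force': 0.0, 'opening': 0.09185246709624628}
scene 57.97162390114039 280.42576586796486 207.37887175507882 [[-9.97382178e-02 -6.35564535e-01  7.65578219e-01  1.26755715e+00]
 [ 9.95012915e-01 -6.46816042e-02  7.59314720e-02  7.53305687e-02]
 [ 1.25947659e-03  7.69333485e-01  6.38846149e-01  6.95116385e-01]
 [ 0.00000000e+00  0.00000000e+00  0.00000000e+00  1.00000000e+00]]
top 42.12633961170737 278.34502468808125 210.60610068484507 [[ 2.25655684e-02  9.85076256e-01 -1.70632835e-01  3.43000753e-01]
 [-9.99725192e-01  2.33182767e-02  2.40817425e-03 -5.74488011e-04]
 [ 6.35109894e-03  1.70531602e-01  9.85331739e-01  1.25969992e+00]
 [ 0.00000000e+00  0.00000000e+00  0.00000000e+00  1.00000000e+00]]
```

View pics/top.png

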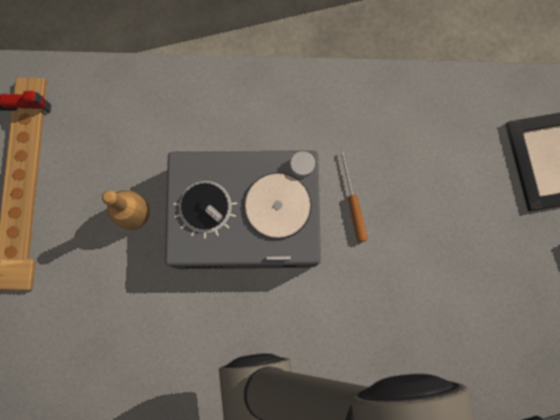

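View pics/scene.png

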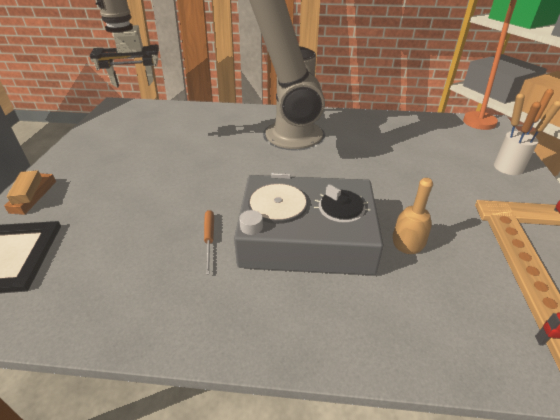

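```bash
cat > h.py <<'E'
import numpy as np
def cloud(c):
    h,w=c['range_z'].shape; f=h/2/np.tan(np.radians(float(c['vfov']))/2)
    v,u=np.mgrid[:h,:w]; d=c['range_z']
    P=np.stack([(u-c['cx'])/f*d,-(v-c['cy'])/f*d,-d],-1)
    return P@c['extrinsics'][:3,:3].T+c['extrinsics'][:3,3]
def plane(c,u,v,z):
    h=c['range_z'].shape[0]; f=h/2/np.tan(np.radians(float(c['vfov']))/2)
    r=c['extrinsics'][:3,:3]@np.array([(u-c['cx'])/f,-(v-c['cy'])/f,-1.]); o=c['extrinsics'][:3,3]
    return o+r*(z-o[2])/r[2]
E
python3 - <<'E'
import numpy as np,cv2
from h import *
for n,box in(("top",(170,240,170,245)),("scene",(305,380,175,230))):
    c=dict(np.load(n+'.npz')); P=cloud(c); im=c['image'].astype(int)
    a,b,y0,y1=box
    m=np.zeros(im.shape[:2],bool); m[y0:y1,a:b]=1
    dark=(m&(im.max(2)<38)).astype(np.uint8)
    k,l,s,ce=cv2.connectedComponentsWithStats(dark); i=1+np.argmax(s[1:,4])
    cn=max(cv2.findContours((l==i).astype(np.uint8),0,2)[0],key=cv2.contourArea)
    e=cv2.fitEllipse(cv2.convexHull(cn)); print(n,s[i],e,'axis',plane(c,*e[0],.126))
    t=m&(P[...,2]>.141)&(P[...,2]<.165); q=P[t]; print(len(q),q.mean(0))
    br=m&(P[...,2]>.128)&(im.min(2)>90); ys,xs=np.nonzero(br); print('bright',len(xs),xs.mean(),ys.mean())
    w=plane(c,xs.mean(),ys.mean(),.148);print(w)
    if len(q)>5: 
        ev,V=np.linalg.eigh(np.cov(q[:,:2].T)); print('dir',V[:,1],ev**.5, q[:,2].max(), np.ptp((q[:,:2]-q[:,:2].mean(0))@V[:,1]))
    cv2.imwrite(f'pics/{n}_c.png',cv2.resize(c['image'][y0:y1,a:b,::-1],None,fx=7,fy=7,interpolation=2))
# body corners / mallet from cloud
c=dict(np.load('top.npz'));P=cloud(c)
t=(abs(P[...,2]-.11)<.004); t[:, :150]=0; t[:,330:]=0;t[280:]=0
r=cv2.minAreaRect(P[t][:,:2].astype(np.float32)); print('box',r)
im=c['image']; 
m=np.zeros(t.shape,bool); m[180:235,95:155]=1; q=P[m&(P[...,2]>.03)]; print('mallet',q.min(0),q.max(0))
E
```

```text
top [ 182  184   45   45 1302] ((203.919677734375, 205.9197540283203), (43.5596923828125, 44.0802116394043), 70.938720703125) axis [0.54564737 0.15398105 0.126     ]
132 [0.52961226 0.1323748  0.14937793]
bright 126 213.4206349206349 212.9920634920635
[0.52734139 0.13069481 0.148     ]
dir [0.65044085 0.75955691] [0.00420629 0.01377377] 0.15766255818722663 0.054646511863458494Traceback (most recent call last):
  File "<stdin>", line 8, in <module>
    return _wrapfunc(a, 'argmax', axis=axis, out=out, **kwds)
    return bound(*args, **kwds)
ValueError: attempt to get argmax of an empty sequence
```

>>> move_arm --pt "0.46 -0.39 0 0 0 0" --pt "0.93 -0.78 0 0 0 0" --fingers -1

```text
time: 0.35
tool_pos: [0.2176, -0.4003, 0.2261]
tool_rot: [-3.14, -0.0, 0.289]
contact_force: [0.9, -0.0, -0.1]
opening: 0.076
grip_force: 0.0
```

>>> move_arm --pt "0.46 -0.39 0 0 0 0" --pt "0.93 -0.78 0 0 0 0"

```text
time: 0.6
tool_pos: [0.2846, -0.2984, 0.2265]
tool_rot: [-3.141, -0.0, 0.29]
contact_force: [0.1, -0.1, 0.4]
opening: 0.0562
grip_force: 0.0
```

>>> move_arm --pt "0.46 -0.39 0 0 0 0" --pt "0.93 -0.78 0 0 0 0"

```text
time: 0.85
tool_pos: [0.3514, -0.1971, 0.2267]
tool_rot: [3.141, -0.0, 0.29]
contact_force: [0.5, -0.8, 0.5]
opening: 0.0363
grip_force: 0.0
```

>>> move_arm --pt "0.46 -0.39 0 0 0 0" --pt "0.93 -0.78 0 0 0 0"

```text
time: 1.1
tool_pos: [0.4182, -0.0956, 0.2267]
tool_rot: [3.141, -0.0, 0.291]
contact_force: [1.1, -1.1, 0.5]
opening: 0.0163
grip_force: 0.0
```

>>> move_arm --pt "0.46 -0.39 0 0 0 0" --pt "0.93 -0.78 0 0 0 0" --pt "0.93 -0.78 0 0 0 0.05" --pt "0.93 -0.78 0 0 0 0.05"

```text
time: 1.6
tool_pos: [0.484, 0.0047, 0.2262]
tool_rot: [-3.141, 0.001, 0.137]
contact_force: [-0.9, -1.1, 0.2]
opening: 0.0007
grip_force: 0.0
```

```bash
python3 - <<'E'
from cell import robot
import cv2,numpy as np
s=robot.observe(); c=robot.read_camera('wrist'); np.savez('w.npz',pos=s['tool_pos'],rot=s['tool_rot'],**c)
print(s['tool_pos'],s['tool_rot'],c['vfov'],c['cx'],c['cy'],c['hand_eye'])
cv2.imwrite('pics/w.png',c['image'][...,::-1])
E
```

```text
[0.48401112 0.00465067 0.22615595] [-3.14144612e+00  1.27480265e-03  1.36539124e-01] 65.70646984690485 280.6012317754907 211.31834274493116 [[ 8.92102811e-05  9.61341493e-01  2.75358902e-01  7.37211004e-02]
 [ 9.99999740e-01 -2.82909803e-04  6.63725317e-04  7.27046074e-05]
 [ 7.15968420e-04  2.75358772e-01 -9.61341268e-01 -1.57186501e-01]
 [ 0.00000000e+00  0.00000000e+00  0.00000000e+00  1.00000000e+00]]
```

View pics/w.png

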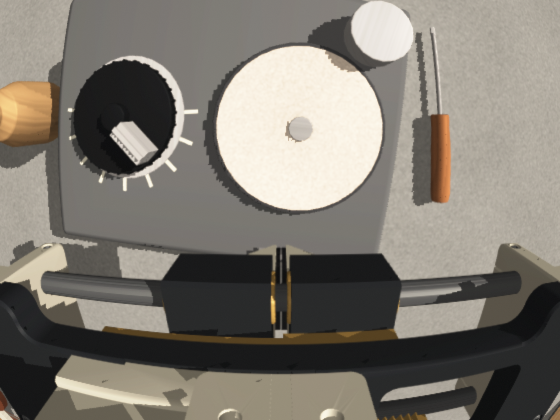

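The wrist view shows the black dial near (125,118), its aluminium fin from about (118,128) to (150,155), hub at (113,115); disc, tin and gouge to the right are clear.

```bash
cat >> h.py <<'E'
from scipy.spatial.transform import Rotation as R
def wcloud(c):
    h,w=c['range_z'].shape; f=h/2/np.tan(np.radians(float(c['vfov']))/2)
    v,u=np.mgrid[:h,:w]; x=u-c['cx'];y=v-c['cy']; r=np.hypot(x,y)+1e-9; th=r/f; t=np.tan(th)/r
    D=np.stack([x*t,-y*t,-np.ones_like(x)],-1)
    T=np.eye(4);T[:3,:3]=R.from_euler('xyz',c['rot']).as_matrix();T[:3,3]=c['pos']; E=T@c['hand_eye']
    return D@E[:3,:3].T, E[:3,3], c['range_z'][...,None]*(D@E[:3,:3].T)+E[:3,3]
E
cat > m.py <<'E'
import cv2
from h import *
c=dict(np.load('w.npz')); D,o,P=wcloud(c); im=c['image'].astype(int)
near=np.hypot(P[...,0]-.5456,P[...,1]-.154)<.075
top=near&(im.min(2)>100)&(P[...,2]>.143)&(P[...,2]<.163)
k,l,s,ce=cv2.connectedComponentsWithStats(top.astype(np.uint8)); i=1+np.argmax(s[1:,4]); top=l==i
q=(o+D*((.152-o[2])/D[...,2])[...,None])[top][:,:2]
print('fin z',np.median(P[top][:,2]),len(q),cv2.minAreaRect(q.astype(np.float32)),q.mean(0))
dark=near&(im.max(2)<40)
k,l,s,ce=cv2.connectedComponentsWithStats(dark.astype(np.uint8)); i=1+np.argmax(s[1:,4])
cn=max(cv2.findContours((l==i).astype(np.uint8),0,2)[0],key=cv2.contourArea)[:,0]
f=(o+D*((.126-o[2])/D[...,2])[...,None])[cn[:,1],cn[:,0],:2]
print('axis',cv2.minEnclosingCircle(f.astype(np.float32)),cv2.fitEllipse(cv2.convexHull((f*1e4).astype(np.int32))))
d=P[(l==i)]; d=d[abs(d[:,2]-.126)<.004]; print('cloud disc',cv2.minEnclosingCircle(d[:,:2].astype(np.float32)),np.median(d[:,2]))
hub=d=P[(l==i)];h=hub[(hub[:,2]>.134)&(hub[:,2]<.142)];print('hub',len(h),np.median(h,0))
E
python3 m.py
```

```text
fin z 0.14854200838991916 797 ((0.5296666026115417, 0.1278163492679596), (0.036079276353120804, 0.01600983366370201), 50.7526969909668) [0.52922461 0.12725288]
axis ((0.548132061958313, 0.15114769339561462), 0.05119459703564644) ((5477.32275390625, 1511.1741943359375), (982.3224487304688, 1018.3471069335938), 11.324148178100586)
cloud disc ((0.5479937195777893, 0.15302419662475586), 0.05101423338055611) 0.12528522023858502
hub 477 [0.54914464 0.15309022 0.13723654]
```

>>> move_arm --pt "0.2 -0.2 0 0 0 -0.05" --pt "0.4 -0.4 0 0 0 -0.1" --pt "0.6 -0.6 0 0 0 -0.15" --pt "0.75 -0.75 0 0 0 -0.2" --pt "0.86 -0.87 0 0 0 -0.245" --pt "0.86 -0.87 0 0 0 -0.245" --pt "0.86 -0.87 0.3 0 0 -0.245" --pt "0.86 -0.87 0.6 0 0 -0.245" --pt "0.86 -0.87 0.6 0 0 -0.245"

```text
time: 2.78
tool_pos: [0.556, 0.1004, 0.1649]
tool_rot: [-3.138, 0.004, 0.901]
contact_force: [-0.3, 0.9, -0.2]
opening: 0.0001
grip_force: 0.0
```

```bash
python3 - <<'E'
from cell import robot
import cv2,numpy as np
s=robot.observe(); c=robot.read_camera('wrist'); np.savez('w.npz',pos=s['tool_pos'],rot=s['tool_rot'],**c)
cv2.imwrite('pics/w2.png',c['image'][...,::-1])
E
python3 m.py
```

```text
fin z 0.14836239081485364 1090 ((0.5337244868278503, 0.13450133800506592), (0.02618851140141487, 0.014832671731710434), 50.59324264526367) [0.53387139 0.13459123]
axis ((0.43712347745895386, 0.07385800033807755), 0.20438465476036072) ((4272.25048828125, 852.1023559570312), (868.8919067382812, 4348.33349609375), 48.019996643066406)
cloud disc ((0.0, 0.0), 0.0) nan
hub 0 [nan nan nan]
  return _methods._mean(a, axis=axis, dtype=dtype,
  ret = ret.dtype.type(ret / rcount)
  ret = um.true_divide(
```

View pics/w2.png

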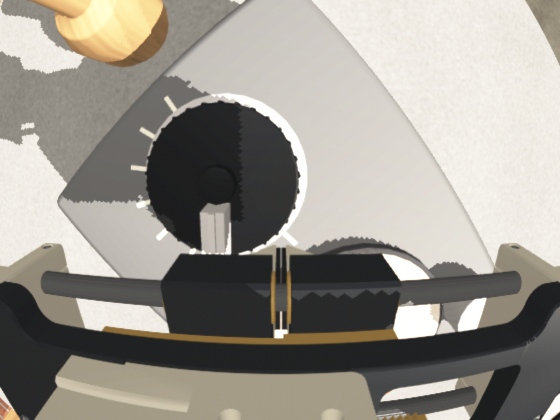

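```bash
python3 - <<'E'
from h import *
c=dict(np.load('w.npz')); D,o,P=wcloud(c)
Q=(P-c['pos'])@R.from_euler('xyz',c['rot']).as_matrix()
np.set_printoptions(precision=4,suppress=True)
for v in(252,258,275,300,325):
  for u in(170,185,230,265,281,295,330,380,392): print(v,u,Q[v,u],end=' ')
  print()
m=(abs(Q[...,1])<.08)&(abs(Q[...,0])<.03)&(Q[...,2]<0)
for a in np.arange(-.08,0.001,.01):
  k=m&(Q[...,2]>a-.01)&(Q[...,2]<=a)&(P[...,2]>.156); 
  if k.sum(): print(a,k.sum(),Q[k].min(0),Q[k].max(0))
E
```

```text
252 170 [-0.019  -0.0828  0.0571] 252 185 [-0.0183 -0.0706  0.0563] 252 230 [-0.009  -0.0333  0.0362] 252 265 [ 0.0101 -0.0082 -0.0079] 252 281 [ 0.009  -0.0002 -0.0054] 252 295 [ 0.0101  0.0068 -0.0081] 252 330 [-0.015   0.034   0.0503] 252 380 [-0.0137  0.0691  0.0456] 252 392 [-0.0138  0.078   0.0451] 
258 170 [-0.0237 -0.0833  0.0568] 258 185 [ 0.0356 -0.0283 -0.0731] 258 230 [ 0.0357 -0.0149 -0.0726] 258 265 [ 0.0358 -0.0048 -0.0724] 258 281 [ 0.0093 -0.0002 -0.0134] 258 295 [ 0.0359  0.0037 -0.0728] 258 330 [ 0.036   0.0136 -0.0733] 258 380 [ 0.0356  0.0286 -0.0731] 258 392 [-0.0178  0.078   0.0438] 
275 170 [ 0.036 -0.029 -0.085] 275 185 [ 0.0357 -0.0253 -0.0839] 275 230 [ 0.0359 -0.0133 -0.0835] 275 265 [ 0.0361 -0.0043 -0.0838] 275 281 [ 0.0085 -0.0002 -0.0299] 275 295 [ 0.0354  0.0033 -0.0824] 275 330 [ 0.036   0.0122 -0.0838] 275 380 [ 0.0354  0.0257 -0.0834] 275 392 [ 0.036   0.0285 -0.0848] 
300 170 [ 0.0306 -0.0287 -0.0885] 300 185 [ 0.0312 -0.0244 -0.0891] 300 230 [ 0.0313 -0.0129 -0.0883] 300 265 [ 0.0315 -0.0042 -0.0884] 300 281 [ 0.0281 -0.0003 -0.0827] 300 295 [ 0.
[... 381 characters left out ...]
0.0256 -0.0896] 325 392 [ 0.0232  0.0291 -0.0895] 
-0.08 13727 [-0.03 -0.08 -0.09] [ 0.03    0.0799 -0.08  ]
-0.07 2244 [-0.03 -0.08 -0.08] [ 0.03    0.0799 -0.07  ]
-0.06000000000000001 655 [-0.03 -0.08 -0.07] [ 0.03    0.08   -0.0621]
-0.05000000000000002 3 [-0.0088 -0.0031 -0.0505] [-0.007  -0.0031 -0.0502]
-0.04000000000000002 200 [-0.0106 -0.0031 -0.0497] [-0.0003  0.0022 -0.0438]
-0.030000000000000027 136 [-0.0103 -0.0033 -0.0387] [ 0.0106  0.0024 -0.0301]
-0.02000000000000003 166 [ 0.0082 -0.0044 -0.0299] [ 0.0112  0.0035 -0.02  ]
-0.010000000000000037 185 [ 0.0085 -0.0164 -0.0198] [ 0.0115  0.0153 -0.01  ]
-4.163336342344337e-17 310 [ 0.0083 -0.0136 -0.01  ] [ 0.0111  0.0146 -0.    ]
```

>>> move_arm --pt "0 0 0.14 0 0 0" --pt "0 0 0.28 0 0 0" --pt "0.01 -0.04 0.28 0 0 0" --pt "0.02 -0.08 0.28 0 0 0" --pt "0.02 -0.11 0.28 0 0 0" --pt "0.02 -0.11 0.28 0 0 0"

```text
time: 3.58
tool_pos: [0.5504, 0.1104, 0.1391]
tool_rot: [3.141, -0.0, 0.904]
contact_force: [1.4, -0.2, 0.1]
opening: 0.0005
grip_force: 0.0
```

>>> move_arm --pt "0 -0.01 0.02 0 0 0" --pt "0 -0.02 0.02 0 0 0" --pt "0 -0.03 0.02 0 0 0" --pt "0 -0.03 0.02 0 0 0"

```text
time: 4.08
tool_pos: [0.5481, 0.1119, 0.1367]
tool_rot: [3.142, 0.0, 0.903]
contact_force: [0.2, 0.5, 0.8]
opening: 0.0004
grip_force: 0.0
```

>>> move_arm --pt "-0.012 -0.018 0 0 0 0.0167" --pt "-0.023 -0.037 0 0 0 0.033" --pt "-0.033 -0.056 0 0 0 0.05" --pt "-0.0425 -0.076 0 0 0 0.067" --pt "-0.0425 -0.076 0 0 0 0.067"

```text
time: 4.7
tool_pos: [0.5401, 0.1129, 0.1371]
tool_rot: [3.14, -0.001, 0.693]
contact_force: [2.0, -2.7, 1.1]
opening: 0.0001
grip_force: 1.3
```

```bash
cat > look.py <<'E'
from cell import robot
import cv2,numpy as np,sys
s=robot.observe(); c=robot.read_camera('wrist'); np.savez('w.npz',pos=s['tool_pos'],rot=s['tool_rot'],**c)
cv2.imwrite('pics/%s.png'%sys.argv[1],c['image'][...,::-1])
p=s['tool_pos'][:2]-[.548,.1525]; y=s['tool_rot'][2]; x=np.array([np.cos(y),np.sin(y)]);yy=np.array([x[1],-x[0]])
print('yaw deg',np.degrees(y),'r',-p@x,'T',p@yy,s['contact_force'])
E
python3 look.py w3
```

```text
yaw deg 39.72120776847979 r 0.031432170668921004 T 0.025395529921729967 [ 2.00630832 -2.73044609  1.12364981]
```

View pics/w3.png

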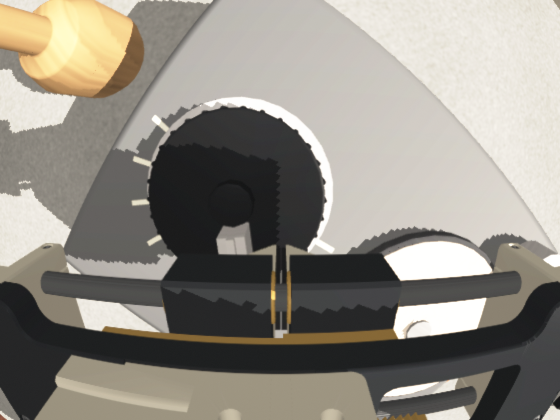

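>>> move_arm --pt "-0.012 -0.018 0 0 0 0.0167" --pt "-0.023 -0.037 0 0 0 0.033" --pt "-0.033 -0.056 0 0 0 0.05" --pt "-0.0425 -0.076 0 0 0 0.067" --pt "-0.0425 -0.076 0 0 0 0.067"

```text
time: 5.38
tool_pos: [0.531, 0.1167, 0.1365]
tool_rot: [-3.141, 0.001, 0.484]
contact_force: [-0.6, 1.3, -0.8]
opening: 0.0003
grip_force: 0.0
```

```bash
cat > fin.py <<'E'
import cv2
from h import *
c=dict(np.load('w.npz')); D,o,P=wcloud(c); im=c['image'].astype(int)
near=np.hypot(P[...,0]-.548,P[...,1]-.1525)<.055
top=near&(im.min(2)>60)&(P[...,2]>.142)&(P[...,2]<.156)
k,l,s,ce=cv2.connectedComponentsWithStats(top.astype(np.uint8)); i=1+np.argmax(s[1:,4]); top=l==i
q=(o+D*((.150-o[2])/D[...,2])[...,None])[top][:,:2]
d=q.mean(0)-[.548,.1525]
print('fin',len(q),cv2.minAreaRect(q.astype(np.float32)),'angle',np.degrees(np.arctan2(d[1],d[0])),'r',np.hypot(*d))
E
python3 fin.py; python3 look.py w4; python3 fin.py
```

```text
fin 729 ((0.5414397716522217, 0.13604283332824707), (0.012612506747245789, 0.02947121486067772), 32.25364303588867) angle -123.8299807240787 r 0.016608306101360798
yaw deg 27.725420083132054 r 0.031729532806656614 T 0.02379848930230346 [-0.61235729  1.27621254 -0.75870338]
fin 580 ((0.5343824028968811, 0.14620405435562134), (0.01036790944635868, 0.014284584671258926), 28.249065399169922) angle -154.90794826538513 r 0.015165777631742981
```

>>> move_arm --pt "-0.012 -0.018 0 0 0 0.0167" --pt "-0.023 -0.037 0 0 0 0.033" --pt "-0.033 -0.056 0 0 0 0.05" --pt "-0.0425 -0.076 0 0 0 0.067" --pt "-0.05 -0.096 0 0 0 0.0833" --pt "-0.057 -0.117 0 0 0 0.1" --pt "-0.063 -0.138 0 0 0 0.1167" --pt "-0.068 -0.159 0 0 0 0.1333" --pt "-0.068 -0.159 0 0 0 0.1333"

```text
time: 6.55
tool_pos: [0.5179, 0.1275, 0.1366]
tool_rot: [-3.142, 0.0, 0.065]
contact_force: [0.1, 0.1, 1.0]
opening: 0.0005
grip_force: 0.0
```

```bash
python3 look.py w5; python3 fin.py
```

```text
yaw deg 3.749373961932146 r 0.03170440412901981 T 0.02301181698790757 [0.12274484 0.10347383 1.01015789]
fin 560 ((0.5326817631721497, 0.15236540138721466), (0.009868022054433823, 0.014214434660971165), 4.217967987060547) angle -179.16492751611227 r 0.015424214055801664
```

Second click reached (fin −179°). Third.

>>> move_arm --pt "-0.012 -0.018 0 0 0 0.0167" --pt "-0.023 -0.037 0 0 0 0.033" --pt "-0.033 -0.056 0 0 0 0.05" --pt "-0.0425 -0.076 0 0 0 0.067" --pt "-0.05 -0.096 0 0 0 0.0833" --pt "-0.057 -0.117 0 0 0 0.1" --pt "-0.063 -0.138 0 0 0 0.1167" --pt "-0.068 -0.159 0 0 0 0.1333" --pt "-0.068 -0.159 0 0 0 0.1333"

```text
time: 7.72
tool_pos: [0.5102, 0.1428, 0.1367]
tool_rot: [3.142, 0.0, -0.353]
contact_force: [-0.1, 0.4, -0.0]
opening: 0.0006
grip_force: 0.0
```

```bash
python3 look.py w6; python3 fin.py
```

```text
yaw deg -20.239334644864893 r 0.03211246841665062 T 0.022169966339286973 [-0.14007275  0.39589593 -0.02673414]
fin 717 ((0.5298839807510376, 0.15220943093299866), (0.02914249710738659, 0.011823855340480804), 61.18760681152344) angle 168.3620184285897 r 0.016885254628041222
```

View pics/w6.png

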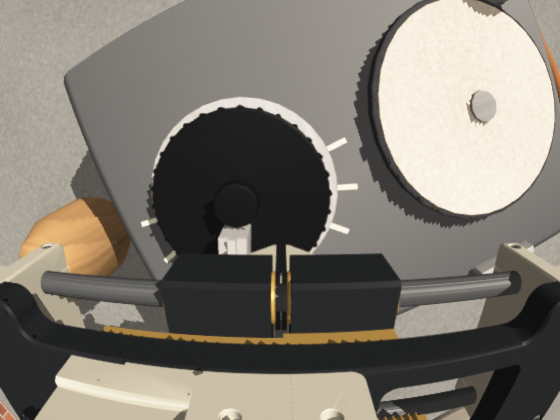

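>>> move_arm --pt "-0.012 -0.018 0 0 0 0.0167" --pt "-0.023 -0.036 0 0 0 0.033" --pt "-0.033 -0.055 0 0 0 0.05" --pt "-0.0425 -0.075 0 0 0 0.067" --pt "-0.05 -0.094 0 0 0 0.0833" --pt "-0.057 -0.114 0 0 0 0.1" --pt "-0.063 -0.134 0 0 0 0.1167" --pt "-0.068 -0.154 0 0 0 0.1333" --pt "-0.068 -0.154 0 0 0 0.1333"

```text
time: 8.9
tool_pos: [0.5092, 0.1595, 0.1367]
tool_rot: [3.142, -0.0, -0.772]
contact_force: [0.6, -0.1, 0.2]
opening: 0.0006
grip_force: 0.0
```

```bash
python3 look.py w7; python3 fin.py
```

```text
yaw deg -44.23120382080308 r 0.03269868231548943 T 0.022025742181423277 [ 0.63612498 -0.08937724  0.22909591]
fin 717 ((0.5307424068450928, 0.15971091389656067), (0.029011936858296394, 0.011946478858590126), 36.53968048095703) angle 145.23760268333893 r 0.017312102158283684
```

>>> move_arm --pt "0 0.06 0 0 0 0" --pt "0 0.12 0 0 0 0" --pt "0 0.12 -0.4 0 0 0" --pt "0 0.12 -0.9 0 0 0" --pt "-0.4 0.12 -1 0 0 0" --pt "-0.8 0.12 -1 0 0 0" --pt "-0.8 0.12 -1 0 0 0"

```text
time: 9.82
tool_pos: [0.4417, 0.2079, 0.2371]
tool_rot: [-3.141, 0.0, -0.771]
contact_force: [0.1, 0.2, -0.9]
opening: 0.0004
grip_force: 0.0
```

```bash
python3 look.py w8; python3 fin.py; sed -i 's/>60/>100/' fin.py; python3 fin.py
```

```text
yaw deg -44.16195822916733 r 0.11486635799640196 T 0.034298069369551085 [ 0.05847314  0.16959221 -0.94667707]
fin 849 ((0.5262829661369324, 0.1745385378599167), (0.014943969435989857, 0.03346918150782585), 42.963504791259766) angle 134.3175583380956 r 0.03085559916267983
fin 849 ((0.5262829661369324, 0.1745385378599167), (0.014943969435989857, 0.03346918150782585), 42.963504791259766) angle 134.3175583380956 r 0.03085559916267983
```

View pics/w8.png

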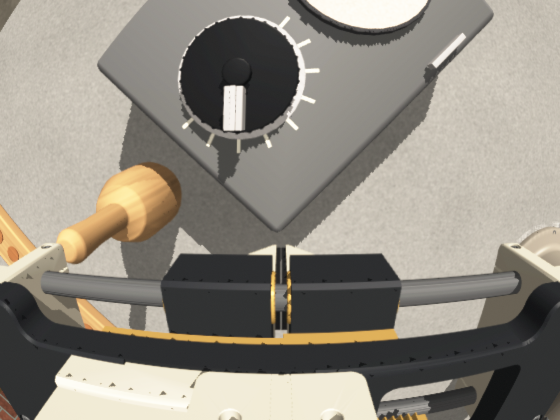

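The fin (235,108) now points at 133–134°, about 97° clockwise from its start, so it sits in the fourth click. The mallet is standing and the hand is clear.

```bash
python3 -c "
from cell import robot
print(robot.hand_in())"
```

```text
the job is handed in; nothing more can be done
None
```

I pushed the dial four clicks clockwise and handed the job in: the last camera look showed the fin about 97° on from its start (four clicks are 96°), the mallet still standing and the hand clear; the gouge and tin weren't re-checked, and the hand-in returned no verdict.

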